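# Swing the parts chute over the empty cell tray

### The arm

A 7-joint arm with a two-finger parallel gripper is mounted at the origin on the work surface. World frame = base frame: x ahead of the robot, y to its left, z up, the work surface at z = 0. Lengths are in m, angles in rad, forces in N, time in s.
With the tool pointing down it reaches from about 0.4 to 0.85 m from the base axis. Payload 10.4 kg.
Tool frame: the origin (TCP) lies on the centre line of the jaws, within the pads' length; the fingertips stand 8 mm ahead of it and the grasp point (between the pads) lies 11 mm behind it (r.finger_overhang is the distance from the TCP to the fingertips, in m); z points along the fingers, y is the line along which they close (so a half turn about z gives the same grasp; the last joint's range is limited). The gripper opens to 87 mm and grips with 3 to 60 N. Pads are 19 mm wide; open, the fingers measure 117 mm over their backs; the gripper's body (75 mm by 190 mm) begins 51 mm behind the grasp point.
Start: joints at [1.319, 0.332, -0.065, 1.46, 0.022, 1.35, -0.088], TCP at [0.142, -0.609, 0.231] pointing down, gripper open.
Joint ranges: [-2.6, 2.6], [-0.5, 2.12], [-1.47, 1.34], [0.16, 2.42], [-1.27, 4.41], [0.06, 2.06], [-2.6, 2.6]. Speed limits (rad/s): [2.22, 2.22, 2.79, 2.79, 3.14, 3.14, 3.14].

### API

Orientations are given as a unit quaternion [x, y, z, w].
In Python, from bench import r, vision gives the robot as it stands.
- The arm moves only by the tool drive_tool, never from a script. Its argument "series" is a list of rows, each a list of 2 entries, a list of its own where there are three numbers: the shift along the world's x, y, z in cm, then the turn about the world's z in degrees. A call has exactly 10 rows; each row shifts and turns the commanded pose from where the row before left it; what a row does not reach is not made up. A row lasts 1/8 s, in which the tool goes at most 62.5 mm and 10.7 degrees, less where a joint would pass 70% of its speed; a pose out of reach is approached as far as the arm can. A call with a gripper value outside its range is refused whole. "hand" is the closure, from 0 (fully open) to 1 (shut), set as the call begins (left out, the last holds). The fingers move at their own pace and stop on an object; "newtons" is the grip in N (left out, the last holds). Time passes only in rows, so rows that do not move let the fingers close, or fill a call up. It gives the time, the measured TCP pose, the force, the opening and the grip force at its end, in the units of the state.
- r.read_state(): the state, without advancing time (a new reading comes with each control period).
- vision.camera(name): name is "side" or "top"; returns a dict with "color" (400x640x3 uint8, red, green, blue), "intrinsics" (3x3 intrinsics, pixels), "k1" (the pictures are not rectified: a ray, as slopes to the right and down, at radius r is drawn at 1 + k1 r^2 times it, then the intrinsics apply), "R" (3x3) and "t" (3): a world point X has camera coordinates R X + t. Camera axes: x right, y down, z forward; pixel columns grow to the right and rows downward; lengths in m; the calibration is good to about 2 mm. A picture is of the moment at which its call begins. There is no depth.
- r.close_job(): hands the job in; it is judged then, once.
The state is a dict: "time": time; "joint_positions": joint angles; "joint_vel": joint speeds; "joint_torque": joint torques, N m; "ee_pos": TCP position; "eef_rot": TCP orientation; "ft_force": force on the tool from outside, world axes, zero at the start; "torque": the same for the moment, N m; "width": finger opening in m; "grip_force": force on a finger pad.
Only numpy, scipy, OpenCV 4.12 (cv2) and the standard library are available. Lean on these libraries where they do the work, as an engineer would, in place of code of your own. Each camera call takes 0.05 s, during which the arm holds its last target. There are 200 camera calls.

### The job

Swing the parts chute round on its post so that its open mouth hangs over the middle of the open foam tray with the empty cells, not over the closed foam tray. Leave both trays where they lie, then let go of the chute and move clear of it.

Things in the scene. Friction and masses are not known exactly. Their poses are not given: they have to be found in the camera images.
- chute_mouth (a point): Middle of the open low end of the parts chute, 65 mm above the bench, at floor level; x points outward. The chute: straight open-topped aluminium channel, 70 mm wide outside, walls 3 mm thick, 40 mm high, mouth 270 mm from the pivot, sloping 8 degrees down to it. Underside and wall tops are 62 and 102 mm above the bench at the mouth, 69 and 109 mm 50 mm further back, 100 and 140 mm at the post.
- chute_pivot (a point): Point on the upright axis of the fixed post (32 mm thick, 100 mm round foot) on which the chute turns level, both ways, about 60 degrees either side of the middle between the trays; 65 mm above the bench; x points to the mouth. The chute ends 35 mm behind it, cannot be lifted and stays where left: about 1.5 N sideways near the mouth turns it, much more near the post.
- cell_tray: Loose white foam tray, 140 x 180 mm and 40 mm high (x, y, z), open on top and divided into 3 x 4 empty cells; origin at the centre of its underside, on the bench. Its centre lies roughly 250 to 290 mm from the chute's pivot, to the left or to the right of the chute. The chute swings over it with about 20 mm to spare.
- closed_tray: Loose white foam tray of the same outline, 140 x 180 mm and 50 mm high, closed by a flat lid, with no cells to be seen; origin at the centre of its underside, on the bench. It lies on the other side of the chute; the chute swings over it with about 10 mm to spare. Leave it alone.
There are look-alikes about, which are no part of the job. What is shaped like the cell_tray but orange or red is not meant.

How it is judged:
At the end, for the whole second after the job is handed in: The middle of the chute's mouth is within 45 mm (seen from above) of the centre of the cell tray, and both trays lie within 25 mm of where they started (horizontal distance between chute_mouth and cell_tray below 0.045 m and distance of each of cell_tray, closed_tray from where it was at the start of the episode below 0.025 m); the robot touches nothing.
It fails at once if the cell tray is shifted more than 25 mm (distance of cell_tray from where it was at the start of the episode above 0.025 m).
It fails at once if the closed tray is shifted more than 25 mm (distance of closed_tray from where it was at the start of the episode above 0.025 m).
It also fails if it takes over 35 s, if anything falls off the work surface, if the arm or the gripper's body presses on something with over 40 N, if the wrist force passes 120 N, or if a joint passes its speed limit or range.

## Working session

There is one attempt and no reset: what is moved stays moved. The work goes in short steps, Python scripts to look and compute and a tool call to move; the robot and the scene stay as the last step left them, time stands still between calls to the robot, and variables do not carry over. Pictures are saved under pics/ and viewed, at most 10 in all, crops included, and the job is handed in when it is done.

Besides the shell and the picture viewer there is one more tool, called after ">>>" as name(argument=value, ...) on one line, values as JSON. drive_tool: Moves the arm, as the interface text tells. Its arguments: {"type":"object","properties":{"series":{"type":"array"},"hand":{"type":"number"},"newtons":{"type":"number"}},"required":["series"]}

```bash
mkdir -p pics; cat > h.py <<'E'
import numpy as np, cv2
from bench import r, vision
def snap(n,f):
    c=vision.camera(n); cv2.imwrite(f'pics/{f}.png',c['color'][:,:,::-1]); return c
def ray(c,u,v):
    K=np.array(c['intrinsics']);d=np.array([(u-K[0,2])/K[0,0],(v-K[1,2])/K[1,1]])
    s=d.copy()
    for _ in range(30): s=d/(1+c['k1']*(s@s))
    R=np.array(c['R']); t=np.array(c['t'])
    return -R.T@t, R.T@np.array([s[0],s[1],1])
def atz(c,u,v,z):
    o,d=ray(c,u,v); return o+d*(z-o[2])/d[2]
def tri(c1,p1,c2,p2):
    o1,d1=ray(c1,*p1);o2,d2=ray(c2,*p2)
    s=np.linalg.lstsq(np.c_[d1,-d2],o2-o1,rcond=None)[0]
    a=o1+d1*s[0];b=o2+d2*s[1]; return (a+b)/2,np.linalg.norm(a-b)
def proj(c,X):
    p=np.array(c['R'])@np.array(X)+np.array(c['t']);s=p[:2]/p[2];s=s*(1+c['k1']*(s@s));K=np.array(c['intrinsics'])
    return np.array([K[0,0]*s[0]+K[0,2],K[1,1]*s[1]+K[1,2]])
E
python3 - <<'E'
from h import *
import pickle
a=snap('top','top0');b=snap('side','side0');pickle.dump((a,b),open('c.pkl','wb'))
for c in(a,b): print(-np.array(c['R']).T@np.array(c['t']),c['intrinsics'],c['k1'])
E
```

```text
[ 0.46670059 -0.01653701  0.88231005] [[363.86366068   0.         325.2124606 ]
 [  0.         363.86366068 200.98637154]
 [  0.           0.           1.        ]] -0.06690522298192514
[0.14631125 0.41035545 0.69185069] [[413.60621785   0.         314.49118771]
 [  0.         413.60621785 202.54224329]
 [  0.           0.           1.        ]] -0.07727990251304062
```

View pics/top0.png

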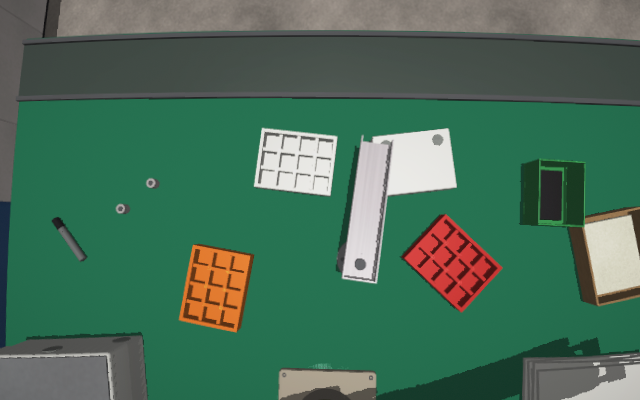

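View pics/side0.png

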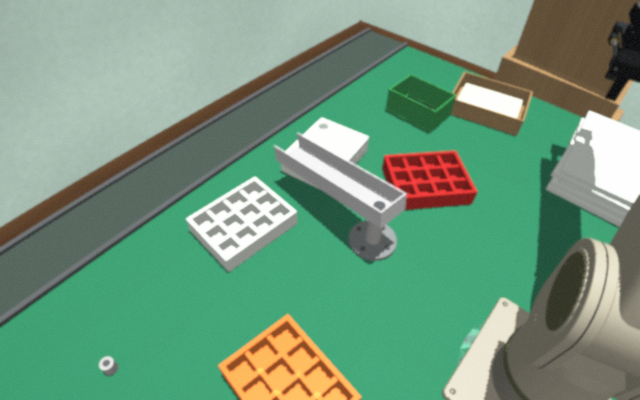

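The top view shows the candidates: the white tray with cells at (296,161), the closed white lid at (415,161), the red tray at (452,262) and the orange tray at (216,288). The chute runs from its pivot screw at (360,264) to its mouth at about (377,140). By the description, the target is the white celled tray at (296,161). I'll check that with a close crop.

```bash
python3 - <<'E'
from h import *
import pickle
a,b=pickle.load(open('c.pkl','rb'))
A=a['color'][110:300,240:470];B=b['color'][110:275,180:410]
s=lambda I:cv2.resize(I,None,fx=3.4,fy=3.4,interpolation=cv2.INTER_CUBIC)[:,:,::-1]
cv2.imwrite('pics/cropA.png',cv2.resize(A,None,fx=3,fy=3,interpolation=2)[:,:,::-1]);cv2.imwrite('pics/cropB.png',cv2.resize(B,None,fx=3,fy=3,interpolation=2)[:,:,::-1])
E
```

```text
(no output)
```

View pics/cropA.png

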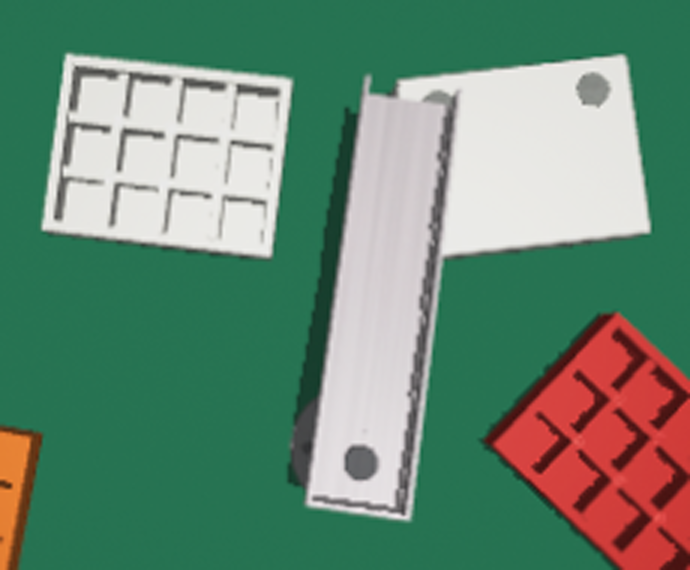

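View pics/cropB.png

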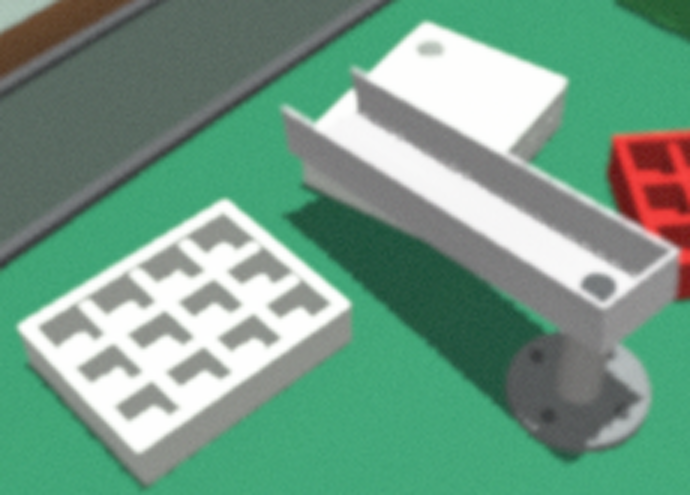

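The crops confirm it. The tray on the left has 3x4 empty white cells, with top-view crop corners (66,54), (292,78), (270,257) and (43,231). The right tray has a plain lid. The pivot screw is at (361,462), and the mouth wall tips are at (367,76) and (458,91).

```bash
python3 - <<'E'
from h import *
import pickle
a,b=pickle.load(open('c.pkl','rb'))
TA=lambda p:(p[0]/3+240-.33,p[1]/3+110-.33); TB=lambda p:(p[0]/3+180-.33,p[1]/3+110-.33)
P={'t1':((66,54),(20,327)),'t2':((292,78),(225,200)),'t3':((270,257),(351,306)),'t4':((43,231),(140,452)),
'screw':((361,462),(598,286)),'mL':((367,76),(284,107)),'mR':((458,91),(355,70)),'bL':((306,506),(603,312)),'bR':((410,519),(678,252))}
for k,(p,q) in P.items():
    X,e=tri(a,TA(p),b,TB(q)); P[k]=X; print(k,X.round(4),round(e,4))
tc=sum(P[k] for k in('t1','t2','t3','t4'))/4; pv=P['screw'];m=(P['mL']+P['mR'])/2
print('tray',tc,np.linalg.norm(P['t1']-P['t2']),np.linalg.norm(P['t2']-P['t3']))
d=(tc-pv)[:2];e=(m-pv)[:2]
print('r tray',np.hypot(*d),'ang',np.degrees(np.arctan2(d[1],d[0])),'mouth',np.hypot(*e),np.degrees(np.arctan2(e[1],e[0])))
c=[atz(a,*TA(p),.05)[:2] for p in((398,81),(626,56),(650,233))];print('closed',c,(c[0]+c[2])/2)
s=r.read_state();print(s['ee_pos'],s['eef_rot'],s['time'],s['width'])
E
```

```text
t1 [0.6871 0.166  0.0376] 0.0037
t2 [ 0.6697 -0.013   0.0377] 0.0026
t3 [0.5289 0.002  0.0373] 0.002
t4 [0.5464 0.18   0.0395] 0.0018
screw [ 0.3803 -0.066   0.1112] 0.0022
mL [ 0.6566 -0.0677  0.1008] 0.0026
mR [ 0.6464 -0.1336  0.1009] 0.0028
bL [ 0.354  -0.0272  0.141 ] 0.0006
bR [ 0.3466 -0.0973  0.1413] 0.0012
tray [0.608025   0.08373127 0.03803146] 0.17982320787082423 0.1416790900161471
r tray 0.2725280809305711 ang 33.336396201438006 mouth 0.27334472942293236 -7.265214145241107
closed [array([ 0.66645273, -0.09403982]), array([ 0.68899094, -0.27012091]), array([ 0.55186627, -0.28760256])] [ 0.6091595  -0.19082119]
[ 0.14167962 -0.60836785  0.22983826] [ 9.93458126e-01  1.14195111e-01 -1.06769817e-04 -6.45803698e-04] 0.1 0.08690140397320668
```

>>> drive_tool(series=[[[3.5,4.5,0],-2],[[3.5,4.5,0],-2],[[3.5,4.5,0],-2],[[3.5,4.5,0],-2],[[3.5,4.5,0],-2],[[3.5,4.5,0],-2],[[3.5,4.5,0],-2],[[3.5,4.5,0],-2],[[3.5,4.5,0],-2],[[3.5,4.5,0],-2]], hand=1, newtons=10)

```text
time: 1.35
ee_pos: [0.4925, -0.1572, 0.2305]
eef_rot: [0.998, -0.061, -0.0, 0.0]
ft_force: [0.9, -1.1, -0.6]
width: 0.0018
grip_force: 0.0
```

>>> drive_tool(series=[[[3,1.6,0],0],[[3,1.6,0],0],[[3,1.6,0],0],[[2.3,1.4,0],0],[[0,0,-2.5],0],[[0,0,-2.5],0],[[0,0,-2],0],[[0,0,-1],0],[[0,0,0],0],[[0,0,0],0]])

```text
time: 2.6
ee_pos: [0.6053, -0.0968, 0.1515]
eef_rot: [0.998, -0.06, 0.001, 0.0]
ft_force: [1.1, 0.1, -0.3]
width: 0.0006
grip_force: 0.0
```

```bash
python3 - <<'E'
from h import *
a=snap('top','t1');b=snap('side','s1')
I=np.vstack([cv2.resize(c['color'][y:y+150,200:500],None,fx=2,fy=2) for c,y in((a,110),(b,90))])
cv2.imwrite('pics/v1.png',I[:,:,::-1]);print(r.read_state()['ee_pos'])
E
```

```text
[ 0.60524993 -0.09678455  0.15150962]
```

View pics/v1.png

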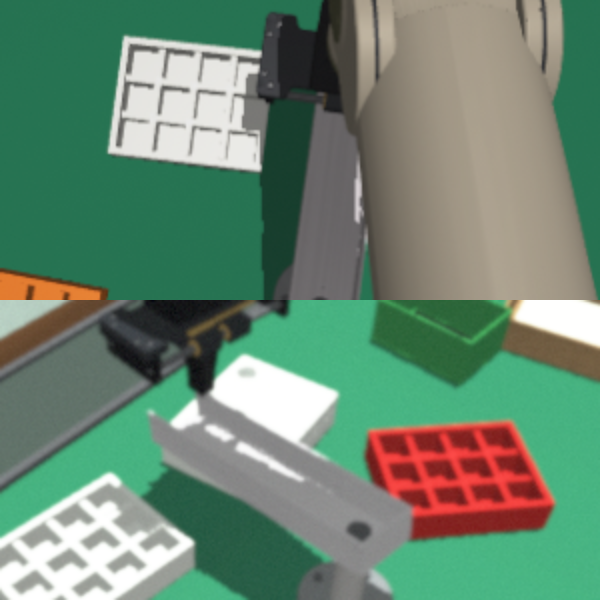

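The closed fingers are above the channel near the mouth (side view, tip at about (200,392)). I'll go down into the channel.

>>> drive_tool(series=[[[0,0,-1],0],[[0,0,-1],0],[[0,0,-1],0],[[0,0,-1],0],[[0,0,-1],0],[[0,0,-0.8],0],[[0,0,0],0],[[0,0,0],0],[[0,0,0],0],[[0,0,0],0]])

```text
time: 3.95
ee_pos: [0.6049, -0.0968, 0.0929]
eef_rot: [0.998, -0.06, 0.0, 0.0]
ft_force: [-0.3, 0.2, -0.1]
width: 0.0006
grip_force: 0.0
```

```bash
python3 - <<'E'
import numpy as np
pv=np.array([.383,-.066]);R=.2225
for a in list(np.arange(-7.9,38.1,4.4))+[37.6,33.3]:
  t=np.radians(a);print(round(a,1),(pv+R*np.array([np.cos(t),np.sin(t)])).round(4))
E
```

```text
-7.9 [ 0.6034 -0.0966]
-3.5 [ 0.6051 -0.0796]
0.9 [ 0.6055 -0.0625]
5.3 [ 0.6045 -0.0454]
9.7 [ 0.6023 -0.0285]
14.1 [ 0.5988 -0.0118]
18.5 [0.594  0.0046]
22.9 [0.588  0.0206]
27.3 [0.5807 0.036 ]
31.7 [0.5723 0.0509]
36.1 [0.5628 0.0651]
37.6 [0.5593 0.0698]
33.3 [0.569  0.0562]
```

>>> drive_tool(series=[[[0,0.85,0],2],[[0,0.85,0],2],[[0,0.85,0],2],[[0,0.85,0],2],[[0,0.85,0],2],[[-0.1,0.85,0],2],[[-0.1,0.85,0],2],[[-0.1,0.85,0],2],[[-0.15,0.85,0],2],[[-0.2,0.85,0],2]])

```text
time: 5.2
ee_pos: [0.598, -0.0113, 0.0925]
eef_rot: [0.993, 0.115, -0.0, 0.0]
ft_force: [-1.0, -1.6, 0.8]
width: 0.0004
grip_force: 0.9
```

>>> drive_tool(series=[[[-0.25,0.8,0],2],[[-0.25,0.8,0],2],[[-0.3,0.8,0],2],[[-0.3,0.8,0],2],[[-0.35,0.8,0],2],[[-0.4,0.75,0],2],[[-0.4,0.75,0],2],[[-0.45,0.7,0],2],[[0,0,0],0],[[0,0,0],0]])

```text
time: 6.45
ee_pos: [0.5712, 0.0503, 0.0926]
eef_rot: [0.968, 0.251, -0.0, -0.0]
ft_force: [0.5, -0.2, 0.8]
width: 0.0002
grip_force: 0.0
```

```bash
python3 - <<'E'
from h import *
a=snap('top','t2');b=snap('side','s2')
I=np.vstack([cv2.resize(c['color'][y:y+150,180:480],None,fx=2,fy=2) for c,y in((a,110),(b,110))])
cv2.imwrite('pics/v2.png',I[:,:,::-1]);print(r.read_state()['ee_pos'])
E
```

```text
[0.57135348 0.05008475 0.09254115]
```

View pics/v2.png

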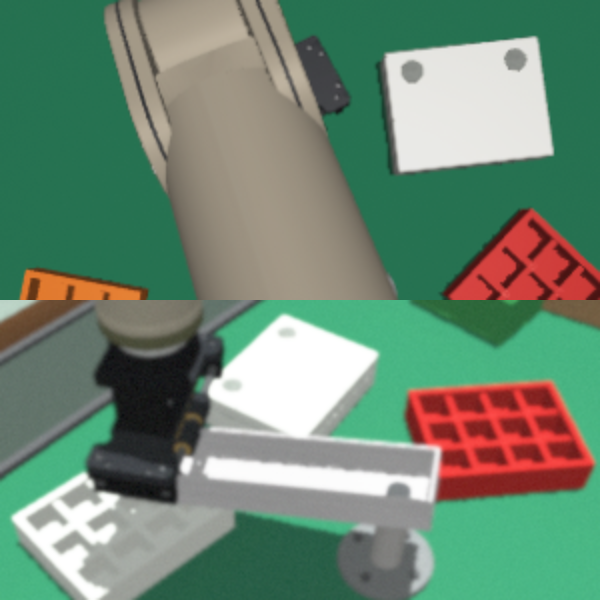

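The chute now points toward the tray, and the closed tray hasn't moved. I'll push the last 6° or so, step back inside the channel, and lift out.

>>> drive_tool(series=[[[-0.4,0.65,0],2],[[-0.4,0.65,0],2],[[-0.4,0.65,0],2],[[0,0,0],0],[[0,0,0],0],[[0.4,-0.7,0],0],[[0.4,-0.7,0],0],[[0,0,0],0],[[0,0,2],0],[[0,0,4],0]])

```text
time: 7.8
ee_pos: [0.5664, 0.056, 0.1533]
eef_rot: [0.953, 0.302, -0.001, -0.0]
ft_force: [0.9, 0.2, 0.2]
width: 0.0003
grip_force: 0.0
```

>>> drive_tool(series=[[[0,0,4],0],[[0,0,4],0],[[0,-4,0],0],[[0,-5,0],0],[[0,-5,0],0],[[0,-5,0],0],[[-2,-5,0],0],[[-2,-5,0],0],[[-2,-5,0],0],[[-2,-4,0],0]])

```text
time: 9.05
ee_pos: [0.4865, -0.3259, 0.2342]
eef_rot: [0.953, 0.301, 0.001, 0.001]
ft_force: [1.1, 0.3, 0.1]
width: 0.0004
grip_force: 0.0
```

```bash
python3 - <<'E'
from h import *
import pickle
a=snap('top','t3');b=snap('side','s3');pickle.dump((a,b),open('c3.pkl','wb'))
I=np.vstack([cv2.resize(c['color'][y:y+200,x:x+266],None,fx=2 if 0 else 1.5*2,fy=3)[:,:] for c,y,x in((a,110,230),)])
J=cv2.resize(b['color'][100:300,150:416],None,fx=3,fy=3)
cv2.imwrite('pics/v3.png',I[:,:,::-1]);cv2.imwrite('pics/v3b.png',J[:,:,::-1])
E
```

```text
(no output)
```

View pics/v3.png

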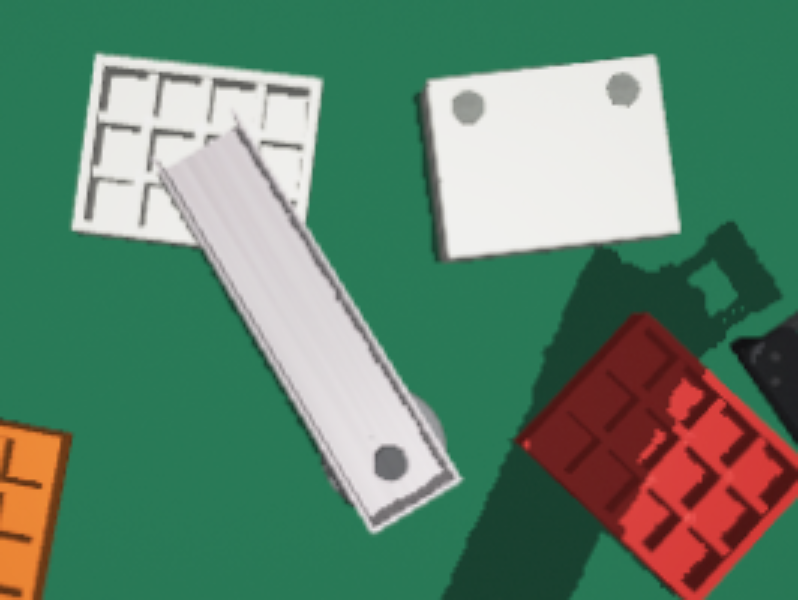

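The mouth's floor edge runs from (165,170) to (240,127), over the middle of the tray. The tray corners are (97,54), (322,78), (300,257) and (73,231), as before. I'll check this in numbers.

```bash
python3 - <<'E'
from h import *
import pickle
a,b=pickle.load(open('c3.pkl','rb'))
T=lambda p:(p[0]/3+230-.33,p[1]/3+110-.33)
m=(atz(a,*T((165,170)),.065)+atz(a,*T((240,127)),.065))/2
# diagonals of the visible tray corners
t=(atz(a,*T((322,78)),.04)+atz(a,*T((73,231)),.04))/2
c=(atz(a,*T((428,81)),.05)+atz(a,*T((680,233)),.05))/2
print(m,t,c,np.hypot(*(m-t)[:2]))
E
```

```text
[0.60892526 0.07740078 0.065     ] [0.60860267 0.08415137 0.04      ] [ 0.6091595  -0.19082119  0.05      ] 0.006758289580011962
```

The mouth is 7 mm from the tray centre. Both trays are where they started, and the arm is clear.

```bash
python3 -c "
from bench import r
print(r.close_job())"
```

```text
the job is handed in; nothing more can be done
None
```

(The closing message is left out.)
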